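# Twist a turned finial into a pinnacle cap

## Robot

A 7-joint arm with a two-finger parallel gripper is mounted at the origin on the work surface. World frame = base frame: x ahead of the robot, y to its left, z up, the work surface at z = 0. Lengths are in m, angles in rad, forces in N, time in s.
With the tool pointing down it reaches from about 0.425 to 0.825 m from the base axis. Payload 3.6 kg.
Tool frame: the origin (TCP) lies at the very end of the fingers, on their centre line; the grasp point (between the pads) lies 19 mm behind it (manip.pinch_z is the distance from the TCP to the grasp point, in m); z points along the fingers, y is the line along which they close (so a half turn about z gives the same grasp; the last joint's range is limited). The gripper opens to 85 mm and grips with 20 to 120 N. Pads are 22 mm wide; open, the fingers measure 114 mm over their backs; the gripper's body (76 mm by 85 mm) begins 54 mm behind the grasp point. The pads swing forward as they close: fully open they stand 13 mm farther back than shut.
Start: joints at [-1.369, 0.615, -0.013, 1.423, 0.008, 1.103, -0.04], TCP at [0.147, 0.633, 0.231] pointing down, gripper open.
Joint ranges: [-3.12, 3.12], [-0.3, 2.06], [-1.34, 1.32], [0.26, 2.42], [-1.36, 4.5], [0.01, 1.98], [-2.84, 2.84]. Speed limits (rad/s): [2.79, 2.79, 3.14, 3.14, 3.14, 3.14, 3.14].

## Interface

Orientations are given as a unit quaternion [x, y, z, w].
In Python, from rig import manip, planner, optics, finder, status gives the robot as it stands. Calls block until the motion is done:
- manip.move_ptp(position, orientation): joint-space move of the TCP to a pose.
- manip.movel(position, attitude=None, speed=0.15, stop_force=None): straight line of the TCP; attitude=None keeps the orientation; speed is the mean speed in m/s. With stop_force (N) it stops when the force on the tool has changed by that much, and returns True; else False.
- manip.move_joints(angles): joint-space move.
- manip.let_go() and manip.close(effort=None): open the fingers fully, or close them until they stop; effort is the grip in N (None keeps the last).
- manip.sleep(seconds).
- planner.inverse_kinematics(position, orientation): joint angles nearest the present ones, or None.
- optics.camera(name): name is "scene" or "top" or "wrist"; returns (picture, depth): 400x640x3 uint8, red, green, blue; 400x640 float32, m along the optical axis (not along the pixel's ray), 0 where there is no reading.
- optics.calibration(name): a dict with "vertical_fov" (degrees; the focal length in pixels is half the picture's height over the tangent of half this angle, whatever the lens; pixels are square), "cx", "cy" (the principal point, pixels), "R" (3x3) and "t" (3): a world point X has camera coordinates R X + t; the wrist camera has in their place "mount" (4x4, takes a point from camera to tool coordinates, whose origin is the TCP and whose axes are the flange's). Camera axes: x right, y down, z forward; pixel columns grow to the right and rows downward; lengths in m; the calibration is good to about 2 mm. The wrist camera is an equidistant fisheye: a pixel r from the principal point sees the ray r / f radians off the axis. A picture is of the moment at which its call begins: read the wrist's pose just before it. calibration takes no time and is no camera call.
A pose or a line that the arm cannot do raises manip.MotionError and nothing moves.
- manip.close_job(): hands the job in; it is judged then, once.
Trained networks look in the newest picture that a camera, given by its name, has taken for a name from the list of things; names that differ only in an ending like _2 or _b are one class to them, and where a whole thing is asked for, a point or a joint stands for the part that bears it (a point fixed in the world has none). Each returns a list of dicts, best first, with "p" (0 to 1); they miss things now and then, are a little off and sometimes report something else, mostly with a low value. They report only what shows in the picture. A call takes as long as a camera call. They do not tell look-alikes from the thing itself.
- finder.masks_of(camera, query): "pixels" (400x640 bool, what is visible of it) and "at" ([column, row] in pixels, amid what is visible of it).
Readings, each from a call of its own:
- status.read_time_s(): time.
- status.read_q(): joint angles.
- status.read_qd(): joint speeds.
- status.read_joint_efforts(): joint torques, N m.
- status.read_ee_pos(): TCP position.
- status.read_tool_rot(): TCP orientation.
- status.read_wrist_force(): force on the tool from outside, world axes, zero at the start.
- status.read_moment(): the same for the moment, N m.
- status.read_grip_width(): finger opening in m.
- status.read_finger_force(): force on a finger pad.
Only numpy, scipy, OpenCV 4.12 (cv2) and the standard library are available. Lean on these libraries where they do the work, as an engineer would, in place of code of your own. Each camera call takes 0.05 s, during which the arm holds its last target. There are 200 camera calls.

## Task

Take the dark finial out of the drilled stand and fit it on the dark pinnacle cap: set its tapered peg in the tapered hole and twist it to and fro while pressing down until its shoulder sits fully home on the cap and it holds by itself, with its flat crest in line with the brass line. The old oak splits, so never push down on the cap with more than 20 N; leave the pale finial, the wax jar, the brush and the rosette where they are, and let go at the end.

Things in the scene. Friction and masses are not known exactly. Their poses are not given: they have to be found in the camera images.
- finial: Turned finial of dark-stained oak, 0.12 kg, upright in one of the stand's holes. Origin: on its axis, in the flat underside of its shoulder (a collar 38 mm wide, 7 mm high); z up. A neck up to 28 mm wide rises from the collar to 48 mm, with the flat crest above it. Below the shoulder: a tapered peg 37 mm long, 15 mm thick at the shoulder, 9 mm at the foot.
- finial_crest (a point): Centre of the finial's crest, 66 mm above the shoulder's underside: an upright plate with flat faces, 38 mm wide along the finial's x, 12 mm thick along its y, from 48 to 84 mm above the shoulder's underside. The place to grip, from above, closing along y.
- pale_finial: Spare finial of the same shape and size in pale wood, in the stand's other hole; leave it there. Same origin and axes as the dark one.
- stand: Fixed plywood stand block, 85 (x) by 190 (y) by 50 mm high, origin at the centre of its underside. Two loose straight holes, 31 mm wide and 44 mm deep, at y = -52 and +52 mm; a finial's shoulder rests on its top face, 50 mm above the bench. Either hole may hold the dark finial.
- cap_base: Fixed plywood board, 150 by 150 by 10 mm, origin at the centre of its underside, z up. A square dark oak pinnacle cap (block 86 by 86 mm, top face 110 mm above the bench at rest) stands on it on a soft rubber cushion. A brass line is let into the cap's top face along the board's x axis, on both sides of the hole; the crest must end parallel to it (a half turn makes no difference).
- cap (a joint): Height of the cap on its cushion, m: about 0 at rest, negative as it is pushed down, 1 mm for every 2.5 N (-0.008 at 20 N, where the oak splits).
- cap_mouth (a point): Centre of the hole in the cap's top face (moves with the cap; x along the brass line). Countersunk to 22 mm. The hole tapers like the peg but is tighter: the peg binds about 7 mm before its shoulder meets the face. Friction (about 0.6) stops a peg that is only pushed: 20 N straight down leaves it 3 mm short. Turned to and fro under a steady 16 N it works its way home in 6 to 9 rad of turning in all.
- wax_jar: Wax jar with a brass cap, 64 mm across, 60 mm high, origin under its centre; leave it alone.
- brush: Brush lying on the bench nearer the robot, origin on its underside; leave it alone.
- rosette: Carved square oak rosette, 70 by 70 by 30 mm high, origin under its centre; leave it alone.
Mind the look-alikes: they are no part of the job. Of the things like the cap_base, leave any that is blue or pink; of the rest the larger one is meant.

How it is judged:
On the way:
1. the finial's peg stands in the cap's hole (horizontal distance between finial and cap_mouth below 0.006 m and z of finial in the frame of cap_mouth below 0.02 m), for 0.1 s.
At the end, for the whole second after the job is handed in: The dark finial is in the cap's hole, its axis within 3 mm of the hole's and upright within 0.06 rad, its shoulder no more than 1.5 mm above the cap's top face, its crest within 0.17 rad of the brass line (either way round), let go, and it stays so (horizontal distance between finial and cap_mouth below 0.003 m and z of finial in the frame of cap_mouth below 0.0015 m and angle between the x axis of finial and the x axis of cap_mouth, either way round below 0.17 rad and angle between finial's own z axis and vertical below 0.06 rad and linear speed of finial below 0.02 m/s); the robot touches nothing.
It fails at once if the cap is pushed down with more than 20 N (its cushion yields 8 mm) (value of joint cap below -0.008 m).
It fails at once if the pale finial is moved by more than 15 mm (distance of pale_finial from where it was at the start of the episode above 0.015 m).
It fails at once if the wax jar is moved by more than 20 mm (distance of wax_jar from where it was at the start of the episode above 0.02 m).
It fails at once if the brush is moved by more than 20 mm (distance of brush from where it was at the start of the episode above 0.02 m).
It fails at once if the rosette is moved by more than 20 mm (distance of rosette from where it was at the start of the episode above 0.02 m).
It also fails if it takes over 72 s, if anything falls off the work surface, if the arm or the gripper's body presses on something with over 40 N, if the wrist force passes 120 N, or if a joint passes its speed limit or range.

## Working session

There is one attempt and no reset: what is moved stays moved. The work goes in short steps, each a Python script; the robot and the scene stay as the last script left them, time stands still between calls to the robot, and variables do not carry over. Pictures are saved under pics/ and viewed, at most 10 in all, crops included, and the job is handed in when it is done.

```bash
ls; mkdir -p pics
python3 - <<'E'
from rig import manip, planner, optics, finder, status
import cv2, numpy as np
for n in ("scene","top"):
    p,d=optics.camera(n); cv2.imwrite(f"pics/{n}0.png",p[:,:,::-1]); np.save(f"{n}d.npy",d)
    c=optics.calibration(n); print(n,c)
    for q in ("finial","pale_finial","stand","cap_base","cap","cap_mouth","wax_jar","rosette","brush"):
        print(q,[(round(m["p"],2),np.round(m["at"]).tolist(),int(m["pixels"].sum())) for m in finder.masks_of(n,q)])
print(status.read_tool_rot(),status.read_time_s(),manip.pinch_z)
E
```

```text
pics
scene {'vertical_fov': 57.997619601887195, 'cx': 315.4288378315385, 'cy': 198.8212420389703, 'R': array([[ 0.09911623,  0.99507344,  0.00219472],
       [ 0.76123859, -0.07440384, -0.64418932],
       [-0.64085239,  0.06552032, -0.76486293]]), 't': array([ 0.01506006, -0.35677155,  1.40414113])}
finial [(0.88, [431.0, 175.0], 330), (0.69, [274.0, 298.0], 829)]
pale_finial [(0.81, [387.0, 184.0], 325), (0.15, [442.0, 271.0], 906)]
stand []
cap_base [(0.81, [285.0, 225.0], 2843), (0.79, [180.0, 182.0], 2439), (0.74, [276.0, 172.0], 1201), (0.7, [216.0, 248.0], 1586)]
cap [(0.79, [285.0, 217.0], 1859), (0.76, [176.0, 176.0], 1711), (0.72, [275.0, 164.0], 724), (0.67, [212.0, 243.0], 1055)]
cap_mouth [(0.93, [278.0, 164.0], 771), (0.91, [175.0, 176.0], 1751), (0.75, [212.0, 244.0], 971), (0.6, [287.0, 216.0], 1787)]
wax_jar [(0.79, [373.0, 275.0], 674)]
rosette [(0.96, [272.0, 299.0], 814), (0.72, [441.0, 271.0], 786)]
brush [(0.68, [439.0, 273.0], 947)]
top {'vertical_fov': 46.0575731495845, 'cx': 325.9713205745999, 'cy': 194.69843407164566, 'R': array([[-0.04512265, -0.99897075, -
[... 181 characters left out ...]
2.0, 216.0], 176)]
pale_finial []
stand [(0.64, [234.0, 220.0], 1533)]
cap_base [(0.92, [343.0, 194.0], 2022), (0.84, [442.0, 245.0], 2126), (0.66, [397.0, 174.0], 1007), (0.57, [352.0, 260.0], 1302)]
cap [(0.92, [338.0, 192.0], 1107), (0.88, [352.0, 257.0], 696), (0.87, [402.0, 174.0], 633), (0.75, [449.0, 242.0], 1254)]
cap_mouth [(0.93, [349.0, 257.0], 694), (0.84, [340.0, 193.0], 1181), (0.66, [447.0, 244.0], 1299), (0.58, [401.0, 171.0], 560), (0.35, [232.0, 218.0], 1445)]
wax_jar [(0.74, [275.0, 141.0], 370)]
rosette [(0.92, [350.0, 134.0], 458), (0.75, [274.0, 141.0], 340)]
brush [(0.91, [225.0, 148.0], 575)]
[ 1.13642206e-01  9.93521740e-01 -1.49926811e-06 -1.82953638e-05] 1.0 0.0187
```

Run:
```python
import cv2,numpy as np
a=cv2.imread("pics/scene0.png")[110:350,120:480]; b=cv2.imread("pics/top0.png")[90:310,160:500]
cv2.imwrite("pics/sc.png",cv2.resize(a,None,fx=2.2,fy=2.2,interpolation=cv2.INTER_CUBIC))
cv2.imwrite("pics/tc.png",cv2.resize(b,None,fx=2.3,fy=2.3,interpolation=cv2.INTER_CUBIC))
```

```text
(no output)
```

View pics/sc.png

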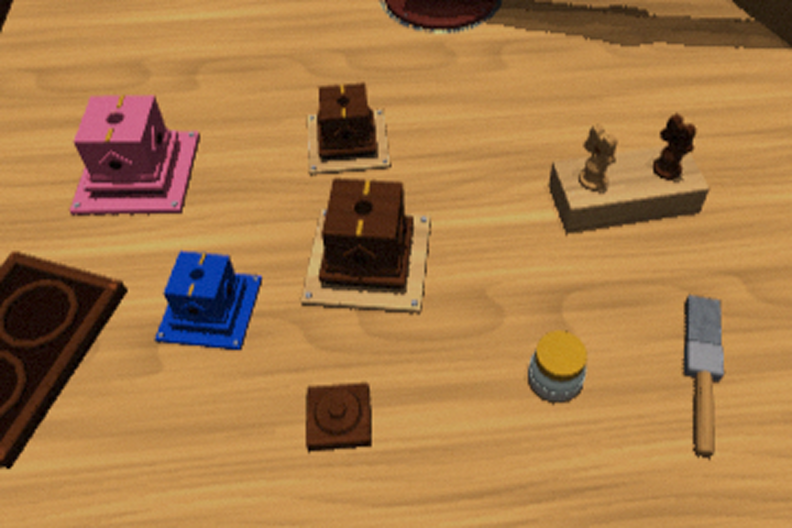

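View pics/tc.png

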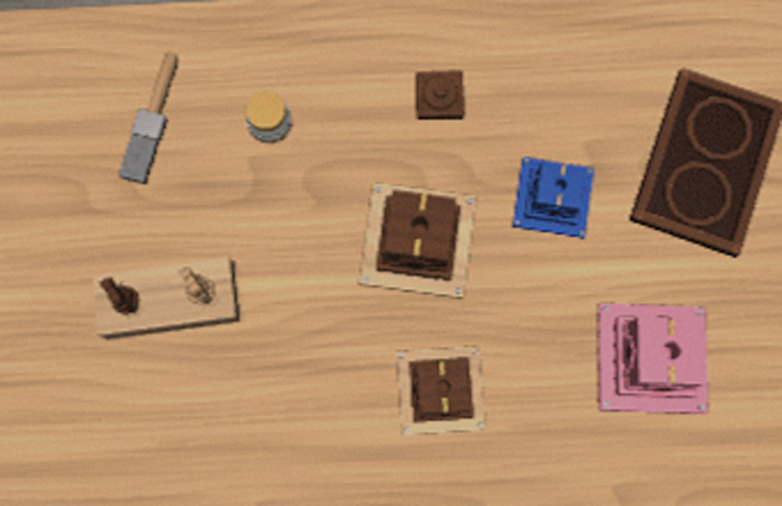

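Scene crop: the dark finial sits at scene px (431,175) and the pale one at (387,184). In the top view they are at about (211,219) and (245,214).
Cap candidates in the top view:
- Large dark on tan: (343,194).
- Small dark on tan: (352,260).
- Blue: (399,175).
- Pink: (445,245).

I choose the large dark cap and the dark finial. Next I work out coarse positions.

```bash
cat > h.py <<'E'
import numpy as np, cv2
from rig import manip, planner, optics, finder, status
from scipy.spatial.transform import Rotation as Ro
def pts(n,d,mask):
    c=optics.calibration(n); f=200/np.tan(np.radians(c["vertical_fov"]/2))
    v,u=np.nonzero(mask&(d>0)); z=d[v,u]
    P=np.stack([(u-c["cx"])/f*z,(v-c["cy"])/f*z,z],1)
    return (P-c["t"])@c["R"]
def down(yaw): # tool z down, tool y axis at angle yaw+... : base flip about x then rotate about world z
    return (Ro.from_euler('z',yaw)*Ro.from_euler('x',np.pi)).as_quat()
E
python3 - <<'E'
from h import *
for n,qs in (("scene",("finial","pale_finial","cap_mouth","wax_jar","rosette","brush")),("top",("finial","stand","cap_mouth","rosette","wax_jar","brush"))):
    p,d=optics.camera(n)
    for q in qs:
        for m in finder.masks_of(n,q):
            if m["p"]<.5: continue
            P=pts(n,d,m["pixels"]); 
            k=P[P[:,2]>np.percentile(P[:,2],95)-.006]
            print(n,q,m["at"],"med",np.round(np.median(P,0),3),"topface",np.round((k.min(0)+k.max(0))/2,3),np.round(np.ptp(k,0),3))
E
```

```text
scene finial [427.0, 177.2] med [0.496 0.252 0.103] topface [0.49  0.254 0.138] [0.03  0.024 0.009]
scene pale_finial [390.7, 183.3] med [0.505 0.149 0.102] topface [0.501 0.152 0.138] [0.032 0.028 0.009]
scene cap_mouth [211.0, 243.1] med [ 0.635 -0.345  0.066] topface [ 0.618 -0.351  0.077] [0.071 0.069 0.008]
scene cap_mouth [287.9, 212.6] med [ 0.595 -0.152  0.098] topface [ 0.564 -0.154  0.11 ] [0.1   0.097 0.009]
scene cap_mouth [278.1, 165.7] med [ 0.379 -0.171  0.071] topface [ 0.35  -0.172  0.085] [0.072 0.066 0.008]
scene cap_mouth [173.5, 175.2] med [ 0.412 -0.462  0.089] topface [ 0.38  -0.471  0.11 ] [0.093 0.091 0.009]
scene wax_jar [372.4, 277.6] med [0.764 0.051 0.058] topface [0.752 0.056 0.06 ] [0.056 0.056 0.008]
scene rosette [272.0, 299.3] med [ 0.784 -0.196  0.019] topface [ 0.78  -0.196  0.025] [0.066 0.068 0.011]
scene rosette [438.6, 271.5] med [0.755 0.226 0.019] topface [0.765 0.231 0.02 ] [0.194 0.082 0.009]
scene brush [438.2, 271.0] med [0.756 0.226 0.019] topface [0.767 0.231 0.02 ] [0.192 0.082 0.009]
scene brush [425.6, 176.9] med [0.496 0.251 0.1  ] 
[... 376 characters left out ...]
1] med [ 0.348 -0.172  0.081] topface [ 0.35  -0.174  0.087] [0.067 0.066 0.011]
top cap_mouth [447.8, 242.6] med [ 0.376 -0.458  0.106] topface [ 0.381 -0.472  0.112] [0.088 0.09  0.011]
top cap_mouth [402.3, 170.6] med [ 0.609 -0.346  0.072] topface [ 0.618 -0.35   0.079] [0.068 0.064 0.012]
top rosette [351.9, 132.2] med [ 0.773 -0.194  0.018] topface [ 0.777 -0.195  0.027] [0.065 0.062 0.013]
top wax_jar [274.5, 139.1] med [0.744 0.053 0.056] topface [0.752 0.055 0.061] [0.055 0.055 0.01 ]
top wax_jar [342.4, 190.5] med [ 0.554 -0.152  0.106] topface [ 0.564 -0.153  0.113] [0.095 0.093 0.013]
top brush [223.2, 149.3] med [0.738 0.232 0.016] topface [0.767 0.231 0.023] [0.191 0.081 0.013]
```

```bash
cat >> h.py <<'E'
def wristcloud(save=None):
    """world xyz image (400x640x3) from the wrist fisheye"""
    p0=np.array(status.read_ee_pos()); R=Ro.from_quat(status.read_tool_rot()).as_matrix()
    p,d=optics.camera("wrist"); c=optics.calibration("wrist")
    f=200/np.tan(np.radians(c["vertical_fov"]/2)); M=np.array(c["mount"])
    v,u=np.mgrid[:400,:640]; x=u-c["cx"]; y=v-c["cy"]; r=np.hypot(x,y)+1e-9; th=r/f
    t=np.tan(np.minimum(th,1.4)); P=np.stack([x/r*t*d,y/r*t*d,d],-1)
    W=(P@M[:3,:3].T+M[:3,3])@R.T+p0; W[(d<=0)|(th>1.3)]=np.nan
    if save: cv2.imwrite(save,p[:,:,::-1])
    return p,W
E
python3 - <<'E'
from h import *
print(optics.calibration("wrist"))
manip.move_ptp([0.49,0.253,0.29],down(0.05)); print(status.read_q(),status.read_time_s())
p,W=wristcloud("pics/w1.png")
for c in ((.49,.253),(.501,.152)):
    k=(np.hypot(W[...,0]-c[0],W[...,1]-c[1])<.035)&(W[...,2]>.085)
    P=W[k]; z=np.percentile(P[:,2],98); T=P[P[:,2]>z-.006]
    r=cv2.minAreaRect(T[:,:2].astype(np.float32)*1000); print(len(T),z,r,np.median(p[k],0))
E
```

```text
{'vertical_fov': 65.70646984690485, 'cx': 318.2996517640336, 'cy': 200.98377408177123, 'mount': array([[-2.00508330e-04, -9.47747918e-01, -3.19020129e-01,
         8.15945813e-02],
       [ 9.99999845e-01, -3.55622154e-04,  4.27972546e-04,
         3.94397513e-04],
       [-5.19060715e-04, -3.19019994e-01,  9.47747843e-01,
        -1.44042020e-01],
       [ 0.00000000e+00,  0.00000000e+00,  0.00000000e+00,
         1.00000000e+00]])}
[-1.01243539  0.49453948  0.7817324   1.63892238 -0.37335416  1.16441438
 -1.65851186] 3.5667
2666 0.39070441434202563 ((505.7894592285156, 254.369140625), (12.76121711730957, 65.87357330322266), 2.73262095451355) [6. 6. 6.]
81 0.39152739170403783 ((505.58074951171875, 185.10655212402344), (3.2017600536346436, 2.4145708084106445), 88.70439910888672) [51. 36. 21.]
```

View pics/w1.png

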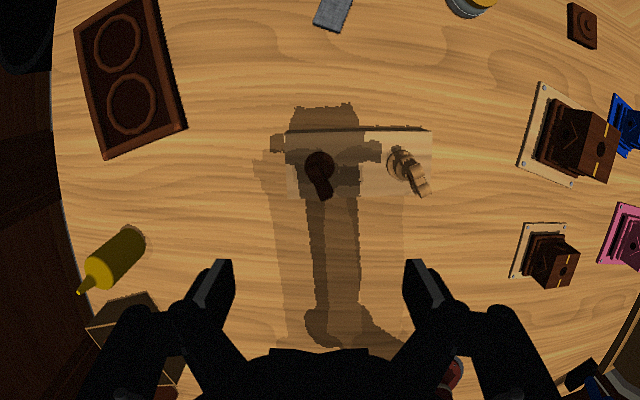

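The wrist view shows the dark finial at (320,172), the pale one at (410,170), and the open fingers at (220,280) and (420,280). I'll redo the fit with the fingers excluded.

```bash
cat >> h.py <<'E'
def fit(W,p,c,zlo,zhi,rad=.03,show=True):
    k=(np.hypot(W[...,0]-c[0],W[...,1]-c[1])<rad)&(W[...,2]>zlo)&(W[...,2]<zhi)
    T=W[k]; m=np.median(T,0)
    if show: print(len(T),"med",np.round(m,4),cv2.minAreaRect((T[:,:2]*1000).astype(np.float32)),np.median(p[k],0))
    return T
E
python3 - <<'E'
from h import *
p,W=wristcloud()
for c in ((.49,.253),(.501,.152)):
    T=fit(W,p,c,.09,.16); z=np.percentile(T[:,2],95); print("z",np.percentile(T[:,2],[50,80,90,95,99]))
    fit(W,p,c,z-.004,.16); fit(W,p,c,.102,.125); fit(W,p,c,.052,.064)
cv2.imwrite("pics/w1c.png",cv2.resize(cv2.convertScaleAbs(p[120:220,260:450,::-1],alpha=1.8),None,fx=4,fy=4,interpolation=cv2.INTER_CUBIC))
E
```

```text
716 med [0.4953 0.2545 0.1361] ((491.3359680175781, 252.64923095703125), (46.67572021484375, 16.558853149414062), 29.989521026611328) [21. 11.  5.]
z [0.13605645 0.14075087 0.14138973 0.14188104 0.14249395]
304 med [0.4945 0.2547 0.1406] ((490.5489501953125, 254.04930114746094), (34.23360061645508, 13.31985855102539), 29.864728927612305) [23. 11.  5.]
167 med [0.5058 0.2582 0.1132] ((493.58197021484375, 250.7353515625), (48.365333557128906, 12.49224853515625), 43.02317428588867) [21. 11.  5.]
461 med [0.5008 0.2501 0.0533] ((490.2961120605469, 252.7802734375), (57.706241607666016, 58.108394622802734), 2.2431957721710205) [51. 36. 22.]
755 med [0.5021 0.1555 0.1349] ((499.1803283691406, 152.33135986328125), (45.867958068847656, 16.786636352539062), 30.56357192993164) [108.  75.  43.]
z [0.13494927 0.14046987 0.14123474 0.14162188 0.14238284]
287 med [0.5031 0.1514 0.1406] ((499.75579833984375, 150.64309692382812), (34.872947692871094, 13.228636741638184), 30.875877380371094) [150. 108.  61.]
229 med [0.51   0.1585 0.1132] ((499.43829345703125, 152.02166748046875), (46.45103454589844, 13.594855308532715), 26.73066520690918) [56. 41. 25.]
464 med [0.5065 0.1614 0.058 ] ((501.98406982421875, 154.00755310058594), (54.726318359375, 59.809932708740234), 63.552032470703125) [131.  93.  53.]
```

View pics/w1c.png

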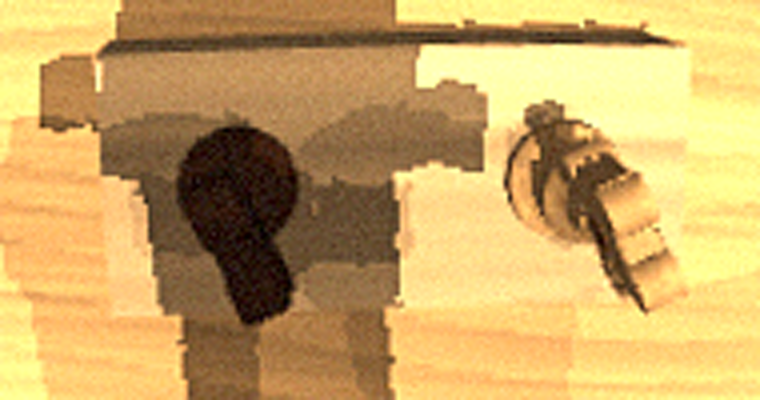

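The close crop confirms the target: the left finial is dark, its crest runs at about 30° in the world frame and is centred near (0.4905, 0.254). Next I check the IK options for q7, since the twist needs margin.

Run:
```python
from h import *
for y in (.52,.52-np.pi):
    for z in (.2,.101): 
        q=planner.inverse_kinematics([.4905,.254,z],down(y)); print("grasp",y,z,None if q is None else np.round(q,2))
for b in (0,-np.pi,np.pi):
    for dy in (-.9,0,.9):
        q=planner.inverse_kinematics([.563,-.153,.163],down(b+dy)); print("cap",b,dy,None if q is None else np.round(q,2))
```

```text
grasp 0.52 0.2 [-0.9   0.56  0.6   1.76 -0.38  0.94 -1.19]
grasp 0.52 0.101 [-0.84  0.68  0.51  1.86 -0.49  0.72 -1.1 ]
grasp -2.621592653589793 0.2 [ 0.14  0.75 -1.15  1.73  0.74  1.17  0.86]
grasp -2.621592653589793 0.101 [ 0.12  0.92 -1.15  1.83  0.97  1.08  0.68]
cap 0 -0.9 [-0.26  0.72  0.85  1.72 -0.64  0.99 -1.65]
cap 0 0 [-0.19  0.67  0.69  1.72 -0.52  0.94 -0.86]
cap 0 0.9 [-0.07  0.63  0.49  1.72 -0.36  0.89 -0.1 ]
cap -3.141592653589793 -0.9 [ 0.12  0.59  0.16  1.71 -0.12  0.85  1.01]
cap -3.141592653589793 0 [ 0.25  0.58 -0.04  1.71  0.03  0.85  1.77]
cap -3.141592653589793 0.9 [-0.38  0.86  1.15  1.73 -0.86  1.15 -2.79]
cap 3.141592653589793 -0.9 [ 0.12  0.59  0.16  1.71 -0.12  0.85  1.01]
cap 3.141592653589793 0 [ 0.25  0.58 -0.04  1.71  0.03  0.85  1.77]
cap 3.141592653589793 0.9 [-0.38  0.86  1.15  1.73 -0.86  1.15 -2.79]
```

Run:
```python
from h import *
manip.move_ptp([.4905,.254,.2],down(.523))
p,W=wristcloud(); fit(W,p,(.49,.253),.136,.155)
print(manip.movel([.4905,.254,.102],speed=.08,stop_force=8), status.read_ee_pos())
F0=status.read_wrist_force()
manip.close(80); print("grip",status.read_grip_width(),status.read_finger_force(),status.read_wrist_force(),F0)
x=status.read_ee_pos(); manip.movel([x[0],x[1],.23],speed=.1)
print(status.read_grip_width(),status.read_wrist_force(),status.read_ee_pos(),status.read_time_s())
manip.move_ptp([.47,-.153,.29],down(0.)) 
p,W=wristcloud("pics/w2.png"); np.save("W2.npy",W)
print(status.read_grip_width(),status.read_wrist_force(),status.read_moment(),status.read_q(),status.read_time_s())
```

```text
626 med [0.4927 0.2552 0.1404] ((491.1426696777344, 254.5041961669922), (36.08106231689453, 11.801331520080566), 29.36730194091797) [20. 10.  5.]
False [0.49093206 0.25411385 0.10253211]
grip 0.010809717256494477 78.1079614162445 [ 0.24752456 -0.28575047  0.89131461] [ 0.49152332 -0.28567814 -0.29390547]
0.010802077117441456 [ 0.35449532  0.0052356  -1.61534394] [0.49033172 0.25390877 0.22929213] 7.7167
0.010804817291818022 [ 0.27271125  0.42188901 -0.58907231] [-0.0202179  -0.00868482 -0.01127814] [-0.34918139  0.42101893  0.90218362  1.7880472  -0.36637092  1.11169015
 -0.89015054] 9.2917
```

View pics/w2.png

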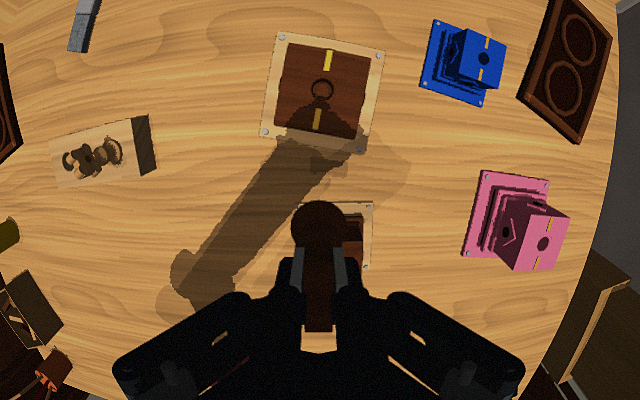

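The finial is held, px (318,230). The big cap has its hole at about px (322,88), with brass at (328,60) and (317,118). Next I measure the hole and the brass line.

Run:
```python
from h import *
W=np.load("W2.npy"); p=cv2.imread("pics/w2.png")[:,:,::-1].copy()
T=fit(W,p,(.563,-.153),.104,.122,.062); print(np.percentile(T[:,2],[5,50,95]))
hsv=cv2.cvtColor(p,cv2.COLOR_RGB2HSV)
k=(np.hypot(W[...,0]-.563,W[...,1]+.153)<.06)&(W[...,2]>.104)&(hsv[...,0]>18)&(hsv[...,0]<35)&(hsv[...,1]>150)&(hsv[...,2]>60)
B=W[k]; print(len(B),B.mean(0),np.ptp(B,0)); 
v,u=np.nonzero(k); print(u.min(),u.max(),v.min(),v.max())
l=cv2.fitLine(B[:,:2].astype(np.float32),cv2.DIST_HUBER,0,.01,.01).ravel(); print("brass",l,np.arctan2(l[1],l[0]))
xm=(B[:,0].min()+B[:,0].max())/2; print("mid",xm)
# hole: depth below top inside
g=(np.hypot(W[...,0]-.563,W[...,1]+.153)<.03)&(W[...,2]<np.median(T[:,2])-.006); H=W[g]; print("hole",len(H),H.mean(0) if len(H) else '')
# grid top view of cap for hole ring
g=cv2.cvtColor(p,cv2.COLOR_RGB2GRAY)[60:120,280:365]; 
# in-hand finial
k=(W[...,2]<.29)&(W[...,2]>.15)&(np.hypot(W[...,0]-.47,W[...,1]+.153)<.06); F=W[k]; print("hand",len(F),F.min(0),F.max(0),np.median(F,0))
for z in np.arange(.2,.29,.005):
    q=F[(F[:,2]>z)&(F[:,2]<z+.005)]
    if len(q)>5: print(round(z,3),len(q),q[:,0].max().round(4),np.percentile(q[:,1],[2,98]).round(4))
cv2.imwrite("pics/w2c.png",cv2.resize(cv2.convertScaleAbs(p[25:165,250:395,::-1],alpha=1.5),None,fx=4,fy=4,interpolation=cv2.INTER_CUBIC))
```

```text
6477 med [ 0.5653 -0.1539  0.1114] ((564.971435546875, -153.77926635742188), (86.70687103271484, 86.95632934570312), 79.47434997558594) [81. 41. 20.]
[0.11012069 0.11144506 0.11273966]
236 [ 0.57154693 -0.15515756  0.11204236] [0.08178102 0.02114354 0.00381524]
312 333 50 128
brass [ 0.9839824  -0.17826578  0.5715469  -0.15515757] -0.17922372
mid 0.5654193623426877
hole 370 [ 0.56636147 -0.15398804  0.0669992 ]
hand 1669 [ 0.46102898 -0.16920712  0.23922512] [ 0.49013874 -0.13233095  0.28003884] [ 0.48033747 -0.15106612  0.24866916]
0.235 7 0.489 [-0.163  -0.1459]
0.24 149 0.4899 [-0.1684 -0.1332]
0.245 897 0.4901 [-0.1683 -0.1333]
0.25 218 0.4847 [-0.1614 -0.1382]
0.265 126 0.4852 [-0.1635 -0.1379]
0.27 202 0.4853 [-0.164  -0.1377]
0.275 64 0.479 [-0.1612 -0.1403]
```

View pics/w2c.png

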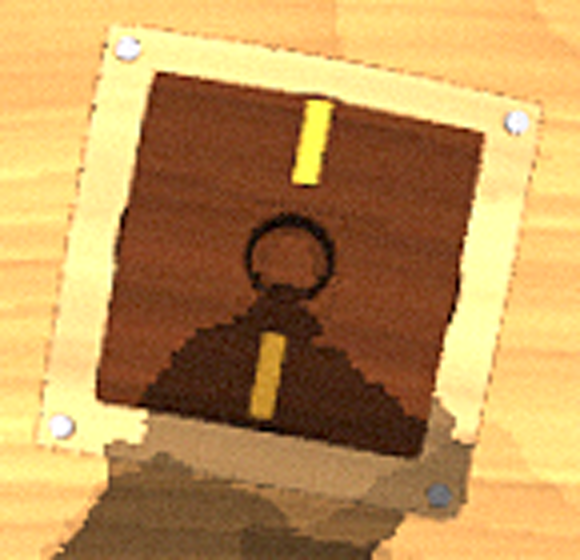

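Run:
```python
from h import *
print(status.read_ee_pos(),Ro.from_quat(status.read_tool_rot()).as_euler('zyx'))
manip.close(115)
manip.move_ptp([.5645,-.1545,.225],down(-.181))
print(status.read_ee_pos(),status.read_grip_width(),status.read_q(),status.read_time_s())
p,W=wristcloud("pics/w3.png"); c=status.read_ee_pos()
k=(W[...,2]<c[2]-.035)&(W[...,2]>.16)&(np.hypot(W[...,0]-c[0],W[...,1]-c[1])<.05); F=W[k]
L=Ro.from_euler('z',.181).apply(F-np.array(c)); print(len(F))
for z in np.arange(-.1,-.03,.005):
    q=L[(L[:,2]>z)&(L[:,2]<z+.005)]
    if len(q)>5: print(round(z,3),len(q),np.percentile(q[:,0],[2,98]).round(4),np.percentile(q[:,1],[2,98]).round(4))
F=[status.read_wrist_force() for _ in range(5)]; print(np.mean(F,0))
```

```text
[ 0.47076313 -0.15110589  0.28949611] [-3.73872071e-03 -6.59676016e-04 -3.14069066e+00]
[ 0.56428207 -0.15460112  0.22411237] 0.010588400091850228 [-0.27296266  0.65085554  0.86493418  1.64404953 -0.54013115  1.10503925
 -1.00925894] 10.0417
1276
-0.055 17 [0.0096 0.0186] [-0.0145  0.0151]
-0.05 223 [-0.0044  0.0191] [-0.0173  0.0193]
-0.045 893 [-0.0056  0.0173] [-0.016   0.0183]
-0.04 143 [0.0044 0.0115] [-0.0088  0.0116]
[-0.70647585 -0.70292195 -0.9524612 ]
```

```bash
cat >> h.py <<'E'
def wf(n=4):
    F=[]
    for _ in range(n): F.append(status.read_wrist_force()); manip.sleep(.02)
    return np.mean(F,0)
E
python3 - <<'E'
from h import *
manip.movel([.565,-.1543,.205],speed=.05); manip.sleep(.2); F0=wf(); np.save("F0.npy",F0); print(F0,status.read_ee_pos())
print(manip.movel([.565,-.1543,.172],speed=.03,stop_force=3),status.read_ee_pos(),wf()-F0)
print(manip.movel([.565,-.1543,.155],speed=.015,stop_force=5))
manip.sleep(.2); print(status.read_ee_pos(),wf()-F0,status.read_moment(),status.read_time_s())
E
```

```text
[ 0.12663782  0.09151777 -1.20168931] [ 0.56513819 -0.15441758  0.20525399]
False [ 0.56509659 -0.15436251  0.17216098] [ 0.03441596 -0.38301081  0.20693988]
True
[ 0.56532993 -0.15450867  0.16542903] [ 0.09114299 -0.24646502  5.36745476] [-0.07297753 -0.02494109 -0.00140344] 13.1
```

```bash
cat >> h.py <<'E'
def press(F0,target=15.,n=4):
    """bring the force on the cap to target by small z steps"""
    for _ in range(n):
        f=wf(3)[2]-F0[2]
        if abs(f-target)<.8: break
        c=np.array(status.read_ee_pos())
        c[2]-=np.clip((target-f)/2500*.9,-.003,.003)*1.0
        manip.movel(list(c),speed=.02,stop_force=max(2.5,19-f-1.5) if f<target else None)
    f=wf(3)-F0; return f
def twist(d,step=.35):
    q=np.array(status.read_q()); n=int(np.ceil(abs(d)/step)); fs=[]
    for i in range(1,n+1):
        t=q.copy(); t[6]+=d*i/n; manip.move_joints(list(t)); fs.append(round(float(status.read_wrist_force()[2]),1))
    return fs
def yaw():
    x=Ro.from_quat(status.read_tool_rot()).as_matrix()[:,0]; return np.arctan2(x[1],x[0])
E
python3 - <<'E'
from h import *
F0=np.load("F0.npy")
print(press(F0,11.),status.read_ee_pos(),status.read_time_s())
print(twist(.4)); print(wf()-F0,status.read_ee_pos(),yaw(),status.read_time_s())
print(press(F0,13.),status.read_ee_pos(),status.read_time_s())
print(twist(-.7)); print(wf()-F0,status.read_ee_pos(),yaw(),status.read_grip_width(),status.read_time_s())
E
```

```text
[-1.07059217  0.78733994  8.49371467] [ 0.56554306 -0.15460787  0.16363464] 14.35
[5.6, 5.1]
[-0.57988641  0.295416    6.85392141] [ 0.56544231 -0.15434617  0.16381953] 0.21978032425407232 15.0333
[-0.90061499  0.17975452 10.1782897 ] [ 0.56550437 -0.15430029  0.16234759] 16.2917
[6.4, 5.7]
[-0.96644641 -0.41049494  7.37260438] [ 0.56535287 -0.1548265   0.16283403] -0.48092092265866226 0.010643952666080826 17.2083
```

```bash
cat > tw.py <<'E'
from h import *
import sys
F0=np.load("F0.npy"); X,Y=.5652,-.1543
zc=float(sys.argv[1]); ys=[float(a) for a in sys.argv[3:]]; target=float(sys.argv[2])
def go(y,z):
    q=planner.inverse_kinematics([X,Y,z],down(y)); 
    c=np.array(status.read_q()); d=np.abs(np.array(q)-c); 
    assert d[:6].max()<.08,(d,)
    manip.move_joints(list(q))
def adj(y):
    global zc
    for _ in range(5):
        f=wf(2)[2]-F0[2]
        if f>target-.7: 
            if f>target+1: zc+=(f-target)/2500
            else: break
        else: zc-=min((target-f)/2500*.8,.0015)
        q=planner.inverse_kinematics([X,Y,zc],down(y)); manip.move_joints(list(q))
y=yaw(); adj(y)
for g in ys:
    q=np.array(planner.inverse_kinematics([X,Y,zc],down(y))); n=int(np.ceil(abs(g-y)/.5)); fs=[]
    for i in range(1,n+1):
        t=q.copy(); t[6]+=(g-y)*i/n; manip.move_joints(list(t)); f=status.read_wrist_force()[2]-F0[2]; fs.append(round(f,1))
        if f<target-2: zc-=(target-f)/2500*.6; q=np.array(planner.inverse_kinematics([X,Y,zc],down(y+(g-y)*i/n))); q[6]-=(g-y)*i/n
    y=g; adj(y); e=status.read_ee_pos(); f=wf(2)-F0
    print("yaw",round(yaw(),3),fs,"zc",round(zc,4),"tcp",np.round(e,4),"F",np.round(f,1),"h",round((e[2]-.0525+f[2]/2500-.110)*1000,2),"t",status.read_time_s())
E
python3 tw.py .1622 13 .3 -.66
```

```text
yaw 0.3 [np.float64(12.2), np.float64(10.5)] zc 0.1583 tcp [ 0.5655 -0.1543  0.1599] F [-1.8  1.1 13.5] h 2.8 t 19.6417
yaw -0.66 [np.float64(12.3), np.float64(11.5)] zc 0.158 tcp [ 0.5653 -0.155   0.1596] F [-1.5  0.6 12.4] h 2.04 t 21.0583
```

```bash
python3 tw.py .158 15 .4 -.76 .4 -.76
```

```text
yaw 0.401 [np.float64(13.7), np.float64(13.5), np.float64(13.7)] zc 0.1561 tcp [ 0.5655 -0.1543  0.1581] F [-2.6  2.  14.4] h 1.33 t 23.5917
yaw -0.761 [np.float64(15.2), np.float64(13.9), np.float64(13.1)] zc 0.1557 tcp [ 0.5653 -0.1551  0.1577] F [-2.6  1.1 15.1] h 1.25 t 25.3167
yaw 0.401 [np.float64(14.6), np.float64(15.0), np.float64(15.4)] zc 0.1557 tcp [ 0.5655 -0.1542  0.1576] F [-1.8  1.4 14.6] h 0.89 t 26.7583
yaw -0.761 [np.float64(13.8), np.float64(14.5), np.float64(13.3)] zc 0.1549 tcp [ 0.5653 -0.1551  0.157 ] F [-2.6  1.1 14.9] h 0.49 t 28.7667
```

```bash
python3 tw.py .1549 15.5 .4 -.76 .4 -.76 -.181
```

```text
yaw 0.401 [np.float64(15.2), np.float64(15.3), np.float64(15.6)] zc 0.1549 tcp [ 0.5655 -0.1543  0.1569] F [-2.5  1.6 15.6] h 0.67 t 30.2417
yaw -0.762 [np.float64(14.6), np.float64(14.5), np.float64(13.6)] zc 0.1543 tcp [ 0.5653 -0.1551  0.1564] F [-2.9  1.3 15.2] h 0.04 t 31.9667
yaw 0.402 [np.float64(15.0), np.float64(14.6), np.float64(15.0)] zc 0.1543 tcp [ 0.5655 -0.1542  0.1563] F [-2.7  1.2 15.5] h 0.01 t 33.4083
yaw -0.763 [np.float64(14.9), np.float64(15.1), np.float64(15.7)] zc 0.1543 tcp [ 0.5652 -0.155   0.1563] F [-2.1  1.2 15.6] h 0.05 t 34.85
yaw -0.179 [np.float64(15.0), np.float64(14.0)] zc 0.154 tcp [ 0.5656 -0.1546  0.1562] F [-2.5  1.2 15.3] h -0.2 t 35.9667
```

It has plateaued at h≈0, so the shoulder is home. I'll ease the load, let go, back off and check.

Run:
```python
from h import *
F0=np.load("F0.npy"); c=np.array(status.read_ee_pos())
for _ in range(4):
    f=(wf(2)-F0)[2]
    if f<2.5: break
    c=np.array(status.read_ee_pos()); c[2]+=(f-1.5)/2500*.6; manip.movel(list(c),speed=.03)
print(f,status.read_ee_pos())
manip.let_go(); manip.sleep(.3); c=np.array(status.read_ee_pos()); print(wf()-F0,c)
manip.movel([c[0],c[1],.26],speed=.1); manip.movel([.49,-.14,.29],speed=.15); manip.sleep(.2)
p,W=wristcloud("pics/w4.png"); print(status.read_time_s())
T=fit(W,p,(.565,-.154),.185,.22,.04); print(np.percentile(T[:,2],[50,90]))
z=np.percentile(T[:,2],80);fit(W,p,(.565,-.154),z-.005,.22,.04)
T=fit(W,p,(.565,-.154),.1125,.121,.035); 
fit(W,p,(.565,-.154),.104,.113,.062)
cv2.imwrite("pics/w4c.png",cv2.resize(p[20:190,210:410,::-1],None,fx=3.5,fy=3.5,interpolation=cv2.INTER_CUBIC))
pp,d=optics.camera("scene"); cv2.imwrite("pics/s4c.png",cv2.resize(pp[150:270,230:350,::-1],None,fx=4.5,fy=4.5,interpolation=cv2.INTER_CUBIC))
```

```text
3.5526200728166493 [ 0.56540748 -0.15456802  0.16135054]
[-0.36270682  0.07451054  1.62219535] [ 0.56543446 -0.15455933  0.16151016]
40.35
774 med [ 0.5653 -0.1541  0.1991] ((565.1442260742188, -154.07606506347656), (11.519364356994629, 37.442203521728516), 79.71734619140625) [56. 28. 14.]
[0.19907823 0.20104576]
592 med [ 0.5658 -0.1541  0.1997] ((565.6384887695312, -154.14007568359375), (11.441569328308105, 36.171119689941406), 79.77030944824219) [53. 28. 14.]
329 med [ 0.5668 -0.1533  0.1187] ((564.6078491210938, -152.4434356689453), (65.34785461425781, 62.77091979980469), 54.092063903808594) [52. 26. 13.]
5436 med [ 0.5666 -0.1542  0.111 ] ((565.2008056640625, -153.8037109375), (86.93811798095703, 86.74622344970703), 79.71572875976562) [71. 35. 16.]
```

View pics/w4c.png

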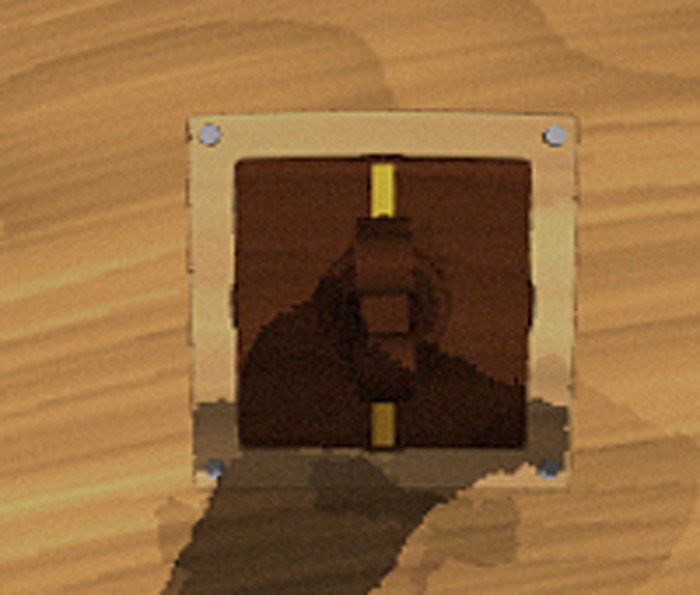

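View pics/s4c.png

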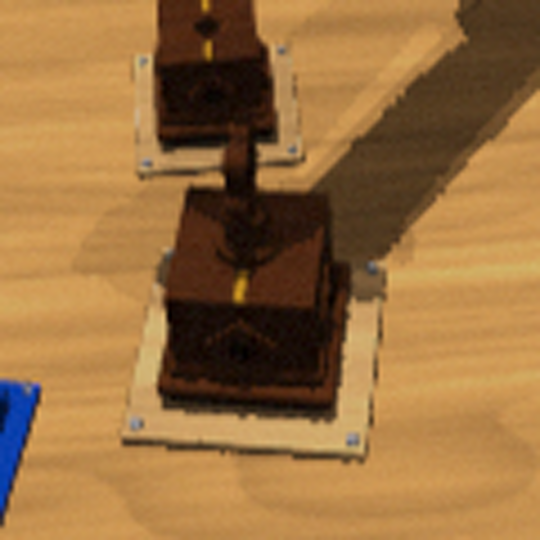

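The wrist crop shows the crest at px (385,310) in line with the brass strips at (383,190) and (383,425). The crest is centred on the cap within about 0.5 mm and matches its yaw to 0.1°. The scene view shows it upright and seated. The height stopped dropping over the last swings at h≈0, so I'm handing in.

```bash
python3 -c "
from rig import manip
print(manip.close_job())"
```

```text
the job is handed in; nothing more can be done
None
```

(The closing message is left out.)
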